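# Move a clamped tube rack to the mixer's sprung holder

## Robot

A 6-joint arm with a two-finger parallel gripper is mounted at the origin on the work surface. World frame = base frame: x ahead of the robot, y to its left, z up, the work surface at z = 0. Lengths are in m, angles in degrees, forces in N, time in s.
With the tool pointing down it reaches from about 0.4 to 0.825 m from the base axis. Payload 7 kg.
Tool frame: the origin (TCP) lies midway between the tips of the shut fingers; the grasp point (between the pads) lies 19 mm behind it; z points along the fingers, y is the line along which they close (so a half turn about z gives the same grasp; the last joint's range is limited). The gripper opens to 88 mm and grips with 3 to 60 N. Pads are 19 mm wide; open, the fingers measure 130 mm over their backs; the gripper's body (78 mm by 193 mm) begins 47 mm behind the grasp point.
Start: joints at [82.282, 20.546, 0.682, 0, -70.136, -16.507], TCP at [0.277, 0.616, 0.227] pointing down, gripper open.
Joint ranges: [-176.03, 176.03], [-82.01, 121.73], [-58.28, 71.71], [-173.87, 95.51], [-174.79, -0.11], [-173.66, 173.66]. Speed limits (degrees/s): [136.94, 136.94, 172.46, 180, 180, 180].

## Interface

Orientations are given as [roll, pitch, yaw] about the fixed x, y, z axes, in that order (R = Rz(yaw) Ry(pitch) Rx(roll)).
In Python, from plant import r gives the robot as it stands. The module is installed in compiled form; this text tells all that it offers.
- The arm moves only by the tool play_rows, never from a script. Its argument "rows" is a list of rows, each an object with "slide": the shift along the tool's x, y, z as a fraction of full scale, a list of three; "delta_rot": the turn, a rotation vector about the tool's x, y, z as a fraction of full scale, a list of three; "fingers": the opening, from -1 (shut) to 1 (fully open). In form: [{"slide": [x, y, z], "delta_rot": [rx, ry, rz], "fingers": fingers}, ...]. A call has 1 to 8 rows; each row shifts and turns the commanded pose from where the row before left it, along the tool's axes as they then stand; what a row does not reach is not made up. Full scale, the value 1, is 0.15 m for a shift and 0.08 rad for a turn. A row lasts 1/8 s, in which the tool goes at most 62.5 mm and 10.7 degrees, less where a joint would pass 70% of its speed; a pose out of reach is approached as far as the arm can. A call with a number of a shift or a turn outside -1 to 1 is refused whole. A call with a gripper value outside its range is refused whole. The fingers move at their own pace and stop on an object; "squeeze" is the grip in N (left out, the last holds). Time passes only in rows, so rows that do not move let the fingers close. It gives the time, the measured TCP pose, the force, the opening and the grip force at its end, in the units of the state.
- r.get_state(): the state, without advancing time (a new reading comes with each control period).
- r.capture(name): name is "scene" or "side" or "wrist"; returns a dict with "image" (400x640x3 uint8, blue, green, red), "fx", "fy", "cx", "cy" (pixels), "R" (3x3) and "t" (3): a world point X has camera coordinates R X + t; the wrist camera has in their place "T_tool_cam" (4x4, takes a point from camera to tool coordinates, whose origin is the TCP and whose axes are the flange's). Camera axes: x right, y down, z forward; pixel columns grow to the right and rows downward; lengths in m; the calibration is good to about 2 mm. The wrist camera is an equidistant fisheye: a pixel r from the principal point sees the ray r / f radians off the axis. A picture is of the moment at which its call begins: read the wrist's pose just before it. There is no depth.
- r.close_job(): hands the job in; it is judged then, once.
The state is a dict: "time_s": time; "joints": joint angles; "qd": joint speeds; "joint_torque": joint torques, N m; "tcp_pos": TCP position; "eef_rot": TCP orientation; "contact_force": force on the tool from outside, world axes, zero at the start; "moment": the same for the moment, N m; "gripper_width": finger opening in m; "gripper_force": force on a finger pad.
Only numpy, scipy, OpenCV 4.12 (cv2) and the standard library are available. Lean on these libraries where they do the work, as an engineer would, in place of code of your own. Each camera call takes 0.05 s, during which the arm holds its last target. There are 200 camera calls.

## Task

Flip the toggle clamp on the filling fixture fully open, lift out the white tube rack and load it onto the mixer: push the sprung gate back with the end of the rack, hold it back while you lower the rack flat between the stop and the gate, then let go so that the gate holds the rack against the stop. Keep the rack upright all the way, leave the clamp open, and do not disturb the glass bottle and the amber jar between the fixture and the mixer.

Things in the scene. Friction and masses are not known exactly. Their poses are not given: they have to be found in the camera images.
- fixture: filling fixture, fixed, left or right of the robot: grey plate 190 x 90 x 8 mm with a shallow nest (rim 6 mm high, 2 mm play) and a toggle clamp at its +x end. Origin at bench level under the nest's centre; the rack stands at z = 8 mm. +x runs along the rack to the clamp, z up. Clamp bracket: x 69 to 101 mm, |y| under 21 mm, up to 74 mm high
- clamp (a joint): angle of the clamp's moving L, rad: 0 = shut, 1.8 = fully open. Shut: steel arm (top at z = 71 mm) lies level from the pivot towards -x over the rack's +x end; grey handle stands upright. Pushing the handle towards the fixture's +x tips it over and raises the arm. Only gravity acts: below about 1.0 rad it falls shut, past 1.25 it falls open and stays. Takes a few newtons
- clamp_pivot (a point): pivot of the clamp, fixed, 78 mm along the fixture's +x from its origin and 66 mm high; the pivot axis is the fixture's y
- clamp_tip (a point): top end of the clamp's handle, 76 mm from the pivot; the grey round grip is 16 mm thick and covers the outer 48 mm. Its place is pivot + 76 mm x (sin(angle) along the fixture's x, cos(angle) up)
- rack: white plastic tube rack, a block 110 x 50 x 45 mm (x, y, z), about 0.25 kg, with eight grey tube caps (two rows of four) rising 7 mm over the middle of its top. Origin: centre of its underside; x along its length. It is the same either way round. To be gripped across its 50 mm width.
- mixer: compact mixer, grey body 220 x 150 mm with a dark steel platform on top, fixed. Origin at bench level under its centre, x along the platform from the stop to the gate, z up
- seat (a point): where the centre of the rack's underside must end: on the platform, 90 mm above the bench, over the mixer's origin; axes as the mixer's. Fixed stop: a wall across the -x end, inner face at x = -55 mm, 6 mm thick, 14 mm high. Two side lips 6 mm high along x, inner faces at y = +-30 mm. Behind the gate a fixed guide block at x = 99 mm, 18 mm high
- gate (a joint): travel of the sprung gate towards the mixer's +x (m): 0 = shut, 0.026 = fully back; 0.008 with the rack seated against the stop. A steel plate 46 mm wide, 8 mm thick, top 44 mm above the platform; inner face at x = 47 mm + travel from the seat. The spring pushes it shut with 4.3 N at 0, 5.5 N at 0.008, 8.2 N at 0.026
- gate_face (a point): centre of the gate's inner face (towards the stop), 22 mm above the platform; moves with the gate
- bottle: clear glass reagent bottle with black cap, 68 mm across, 130 mm tall; bystander, to be left alone; origin: centre of its underside
- jar: small amber jar with white cap, 54 mm across, 85 mm tall; bystander, to be left alone; origin: centre of its underside
Not all that is in view belongs to the job. Of the things that look like the fixture, take the one that is farthest to the robot's right at the start.

How it is judged (in metres and radians):
On the way, in this order (a step that is already met when the one before it is completed fails the run):
1. the clamp is flipped open past centre while the rack is still in its nest (value of joint clamp above 1.5 rad and distance between rack and fixture below 0.03 m), for 0.2 s.
2. the rack is lifted out of the fixture (distance between rack and fixture above 0.06 m), for 0.1 s.
3. the rack, still above the platform, holds the gate back (value of joint gate above 0.007 m and horizontal distance between rack and seat below 0.03 m and z of rack in the frame of seat between 0.004 and 0.043 m), for 0.1 s.
At the end, for the whole second after the job is handed in: the rack lies flat and at rest on the platform against the stop (within 4 mm along, 7.5 mm across, 3 mm in height of the seat; tilt under 0.05 rad; in line within 0.13 rad), the gate pressing on it (travel 5 to 11 mm), the clamp open (over 1.5 rad) (x of rack in the frame of seat between -0.004 and 0.004 m and y of rack in the frame of seat between -0.0075 and 0.0075 m and z of rack in the frame of seat between -0.003 and 0.003 m and angle between rack's own z axis and vertical below 0.05 rad and angle between the x axis of rack and the x axis of mixer, either way round below 0.13 rad and value of joint gate between 0.005 and 0.011 m and value of joint clamp above 1.5 rad and linear speed of rack below 0.01 m/s and angular speed of rack below 0.1 rad/s); the robot touches nothing.
It fails at once if the rack is tipped more than 0.5 rad (angle between rack's own z axis and vertical above 0.5 rad).
It fails at once if the bottle or the jar between the two is moved more than 30 mm (distance of any of bottle, jar from where it was at the start of the episode above 0.03 m).
It also fails if it takes over 51 s, if anything falls off the work surface, if the arm or the gripper's body presses on something with over 40 N, if the wrist force passes 120 N, or if a joint passes its speed limit or range.

## Working session

There is one attempt and no reset: what is moved stays moved. The work goes in short steps, Python scripts to look and compute and a tool call to move; the robot and the scene stay as the last step left them, time stands still between calls to the robot, and variables do not carry over. Pictures are saved under pics/ and viewed, at most 10 in all, crops included, and the job is handed in when it is done.

Besides the shell and the picture viewer there is one more tool, called as name(argument=value, ...) on one line, values as JSON. play_rows: Moves the arm, as the interface text tells. Shift numbers are shares of 0.15 m and turn numbers shares of 0.08 rad, none past 1 either way. Its arguments: {"type":"object","properties":{"rows":{"type":"array"},"squeeze":{"type":"number"}},"required":["rows"]}

```bash
mkdir -p pics
python3 - <<'E'
from plant import r
import cv2,numpy as np,json
s=r.get_state();print({k:np.round(v,3).tolist() for k,v in s.items()})
for n in("scene","side"):
    c=r.capture(n);cv2.imwrite(f"pics/{n}0.png",c["image"])
    np.savez(f"{n}.npz",**{k:c[k] for k in("fx","fy","cx","cy","R","t")})
    print(n,c["fx"],c["cx"],c["cy"],c["R"],c["t"])
E
```

```text
{'time_s': 0.0, 'joints': [82.284, 20.589, 0.634, -0.022, -70.134, -16.506], 'qd': [-0.013, -0.082, 0.001, -0.056, 0.083, -0.052], 'joint_torque': [-0.0, -58.271, 29.306, 6.997, 0.007, -0.0], 'tcp_pos': [0.277, 0.615, 0.226], 'eef_rot': [179.909, -0.006, -24.228], 'contact_force': [0.755, 0.378, 0.308], 'moment': [-0.019, 0.02, 0.004], 'gripper_force': 0.0, 'gripper_width': 0.088}
scene 379.25792886289724 324.17037173915554 196.89458590303022 [[ 8.25154740e-01  5.64906343e-01 -6.92485606e-04]
 [ 3.14958507e-01 -4.61074626e-01 -8.29585034e-01]
 [-4.68957135e-01  6.84317918e-01 -5.58379972e-01]] [-0.37452463 -0.02838143  1.1925246 ]
side 368.6435158267222 321.79491212607144 200.13373552107208 [[-0.89619307 -0.44364762 -0.00384421]
 [-0.34346395  0.69924907 -0.62696352]
 [ 0.28083893 -0.56056001 -0.77903913]] [0.43610092 0.19654382 0.92610731]
```

View pics/scene0.png

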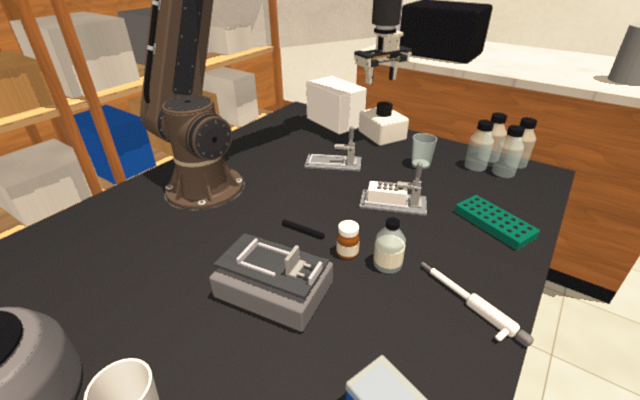

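View pics/side0.png

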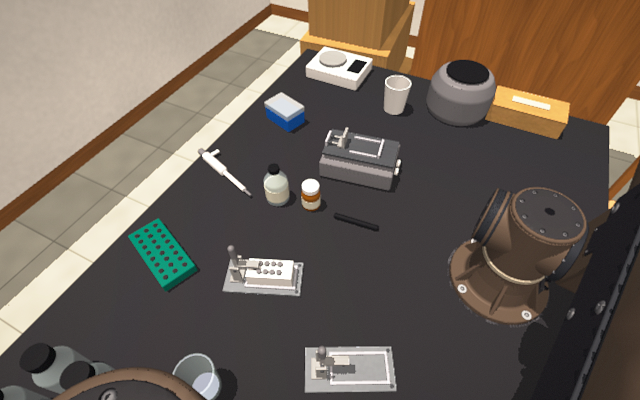

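The rack sits in the fixture at scene (393,197) / side (264,272). An empty look-alike fixture is at scene (333,160). The mixer is at scene (272,278) / side (360,158), and the jar and bottle are between them. I'll enlarge these areas.

```bash
cat > h.py <<'E'
import numpy as np
C={n:dict(np.load(f"{n}.npz")) for n in("scene","side")}
def onz(n,u,v,z):
    c=C[n];d=c["R"].T@np.array([(u-c["cx"])/c["fx"],(v-c["cy"])/c["fy"] if "fy" in c else 0,1.])
    o=-c["R"].T@c["t"];return o+d*(z-o[2])/d[2]
def proj(n,X):
    c=C[n];p=c["R"]@np.asarray(X)+c["t"];return np.array([c["fx"]*p[0]/p[2]+c["cx"],c["fy"]*p[1]/p[2]+c["cy"]])
E
python3 - <<'E'
from h import *;import cv2
for p in [("scene",333,162,0),("scene",393,205,0),("side",350,370,0),("side",264,285,0),("scene",272,265,.09),("side",362,145,.09)]: print(p,onz(*p).round(3))
t=[]
for n,x,y in(("scene",345,140),("scene",206,228),("side",205,222),("side",298,110)):
    i=cv2.imread(f"pics/{n}0.png")[y:y+100,x:x+133];i=cv2.resize(i,(400,300),interpolation=cv2.INTER_CUBIC);t.append(i)
cv2.imwrite("pics/tiles.png",np.vstack([np.hstack(t[:2]),np.hstack(t[2:])]))
E
```

```text
('scene', 333, 162, 0) [0.24  0.368 0.   ]
('scene', 393, 205, 0) [0.529 0.248 0.   ]
('side', 350, 370, 0) [0.241 0.359 0.   ]
('side', 264, 285, 0) [0.512 0.272 0.   ]
('scene', 272, 265, 0.09) [ 0.467 -0.209  0.09 ]
('side', 362, 145, 0.09) [ 0.457 -0.212  0.09 ]
```

View pics/tiles.png

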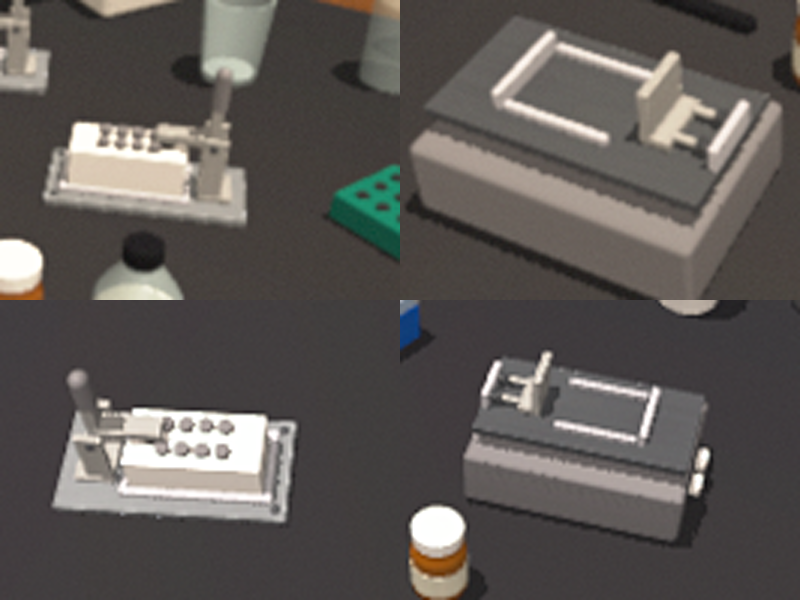

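The tiles show the fixture's +x (clamp side) to scene right, with the rack in its nest and the clamp shut. On the mixer the stop is at scene left and the gate at scene right. I'll fit poses from these points now and refine them with the wrist camera.

```bash
cat >> h.py <<'E'
from scipy.optimize import least_squares
def fit(obs,x0,extra=0):
    # obs: (cam,u,v,fn or local xyz)
    def res(p):
        c,s=np.cos(p[2]),np.sin(p[2]);o=[]
        for n,u,v,L in obs:
            x,y,z=L; o.append(proj(n,[p[0]+c*x-s*y,p[1]+s*x+c*y,z])-[u,v])
        return np.concatenate(o)
    q=least_squares(res,x0,loss="soft_l1");return q.x,res(q.x).reshape(-1,2)
E
python3 - <<'E'
from h import *
k=400/133
S=lambda x,y,L:("scene",345+x/k,140+y/k,L)
D=lambda x,y,L:("side",205+x/k,222+(y-300)/k,L)
a,b=.055,.025
o=[S(73,123,(-a,b,.053)),S(67,155,(-a,-b,.053)),S(185,161,(a,-b,.053)),S(66,189,(-a,-b,.008)),
 D(135,409,(a,-b,.053)),D(268,414,(-a,-b,.053)),D(265,471,(-a,b,.053)),D(267,490,(-a,b,.010)),D(124,489,(a,b,.010)),
 S(223,71,(.078,0,.142)),D(79,374,(.078,0,.142))]
p,e=fit(o,[.5,.26,0]);print("fixture",p.round(4),np.degrees(p[2]));print(e.round(1).tolist())
S=lambda x,y,L:("scene",206+(x-400)/k,228+y/k,L)
D=lambda x,y,L:("side",298+(x-400)/k,110+(y-300)/k,L)
z=.09
o=[S(641,79,(.047,-.023,z+.044)),S(640,135,(.047,-.023,z)),S(668,53,(.047,.023,z+.044)),S(682,58,(.055,.023,z+.044)),
 S(607,139,(.0,-.03,z+.003))][:4]
o+=[S(498,99,(-.055,-.03,z+.008)),S(556,42,(-.055,.03,z+.008)),D(553,353,(.055,-.023,z+.044)),D(541,382,(.055,.023,z+.044)),D(645,440,(-.055,.03,z+.006)),D(649,388,(-.055,-.03,z+.006)),D(549,353,(.047,-.023,z+.044))]
p,e=fit(o,[.46,-.21,-.2]);print("mixer",p.round(4),np.degrees(p[2]));print(e.round(1).tolist())
for q in [("scene",348,226,.085),("side",311,183,.085)]:print("jar",onz(*q).round(3))
for q in [("scene",392,224,.13),("side",273,169,.13)]:print("bottle",onz(*q).round(3))
from plant import r
print(r.capture("wrist")["T_tool_cam"].round(3).tolist())
E
```

```text
fixture [0.5037 0.2469 0.4142] 23.732064128393603
[[-0.9, 0.2], [-0.4, -1.4], [-0.6, 0.5], [-1.1, 0.2], [-0.9, -0.4], [-0.5, -0.4], [-1.5, -0.7], [-1.0, 1.1], [2.0, -0.4], [-0.6, -0.9], [-0.8, 0.5]]
mixer [ 0.457  -0.2012  0.1974] 11.31189164847913
[[-1.8, 4.3], [-0.2, 2.0], [-0.1, -1.5], [-1.2, -2.2], [1.3, -0.7], [-2.5, 0.6], [-3.9, 0.1], [-3.5, 0.6], [-2.0, -0.6], [0.0, 3.0], [0.0, 0.5]]
jar [ 0.525 -0.005  0.085]
jar [ 0.526 -0.014  0.085]
bottle [0.629 0.006 0.13 ]
bottle [0.621 0.021 0.13 ]
[[-0.001, -0.959, -0.282, 0.076], [1.0, -0.001, 0.0, -0.0], [-0.0, -0.282, 0.959, -0.158], [0.0, 0.0, 0.0, 1.0]]
```

```bash
cat >> h.py <<'E'
def rows(pos,yaw,tgt,tyaw,vmax=.055,n=None):
    """equal steps from pos/yaw to tgt/tyaw (deg), tool pointing down; prints slides and rz"""
    pos=np.array(pos,float);tgt=np.array(tgt,float);dy=np.radians((tyaw-yaw+180)%360-180)
    n=n or int(max(np.ceil(np.linalg.norm(tgt-pos)/vmax),np.ceil(abs(dy)/.08),1))
    y=np.radians(yaw)
    for i in range(n):
        d=(tgt-pos)/(n-i);c,s=np.cos(y),np.sin(y)
        k=np.round(np.array([c*d[0]+s*d[1],s*d[0]-c*d[1],-d[2]])/.15,3)
        w=round(-(dy/(n-i))/.08,2)
        print(k.tolist(),w)
        e=k*.15;pos=pos+[c*e[0]+s*e[1],s*e[0]-c*e[1],-e[2]];y-=w*.08;dy+=w*.08
    return pos,np.degrees(y)
FX=np.array([.5037,.2469]);FY=23.73
def fx(x,y,z,o=None,a=None):
    o=FX if o is None else o;a=np.radians(FY if a is None else a);c,s=np.cos(a),np.sin(a)
    return [o[0]+c*x-s*y,o[1]+s*x+c*y,z]
E
python3 -c "
from h import *
print(rows([.277,.6155,.2265],-24.23,fx(.02,0,.22),FY))"
```

```text
[0.225, 0.138, 0.004] -0.95
[0.214, 0.155, 0.004] -0.95
[0.202, 0.171, 0.004] -0.95
[0.188, 0.186, 0.004] -0.95
[0.173, 0.199, 0.004] -0.95
[0.158, 0.212, 0.004] -0.95
[0.141, 0.223, 0.004] -0.95
[0.124, 0.233, 0.004] -0.95
[0.106, 0.242, 0.004] -0.95
[0.087, 0.25, 0.004] -0.96
[0.067, 0.255, 0.003] -0.95
(array([0.52200053, 0.25501693, 0.22005   ]), np.float64(23.71510829654729))
```

play_rows(rows=[{"slide":[0.225,0.138,0.004],"delta_rot":[0,0,-0.95],"fingers":-1},{"slide":[0.214,0.155,0.004],"delta_rot":[0,0,-0.95],"fingers":-1},{"slide":[0.202,0.171,0.004],"delta_rot":[0,0,-0.95],"fingers":-1},{"slide":[0.188,0.186,0.004],"delta_rot":[0,0,-0.95],"fingers":-1},{"slide":[0.173,0.199,0.004],"delta_rot":[0,0,-0.95],"fingers":-1},{"slide":[0.158,0.212,0.004],"delta_rot":[0,0,-0.95],"fingers":-1},{"slide":[0.141,0.223,0.004],"delta_rot":[0,0,-0.95],"fingers":-1},{"slide":[0.124,0.233,0.004],"delta_rot":[0,0,-0.95],"fingers":-1}])

```text
time_s: 1.15
tcp_pos: [0.4557, 0.3522, 0.2216]
eef_rot: [180.0, 0.0, 10.8]
contact_force: [-0.2, 0.5, -0.1]
gripper_width: 0.0131
gripper_force: 0.0
```

play_rows(rows=[{"slide":[0.106,0.242,0.004],"delta_rot":[0,0,-0.95],"fingers":-1},{"slide":[0.087,0.25,0.004],"delta_rot":[0,0,-0.96],"fingers":-1},{"slide":[0.067,0.255,0.003],"delta_rot":[0,0,-0.95],"fingers":-1},{"slide":[0,0,0],"delta_rot":[0,0,0],"fingers":-1}])

```text
time_s: 1.65
tcp_pos: [0.5228, 0.253, 0.2197]
eef_rot: [180.0, 0.0, 23.6]
contact_force: [0.3, -0.2, 0.4]
gripper_width: 0.0004
gripper_force: 0.0
```

```bash
cat >> h.py <<'E'
def look(name):
    from plant import r;import cv2,pickle
    s=r.get_state();c=r.capture("wrist");cv2.imwrite(f"pics/{name}.png",c["image"])
    pickle.dump((s,{k:v for k,v in c.items() if k!="image"}),open(name+".pkl","wb"))
    print(np.round(s["tcp_pos"],4),np.round(s["eef_rot"],2),s["time_s"],np.round(s["contact_force"],1),s["gripper_width"])
class W:
    def __init__(self,name):
        import pickle;from scipy.spatial.transform import Rotation as Ro
        s,c=pickle.load(open(name+".pkl","rb"));self.c=c
        T=np.eye(4);T[:3,:3]=Ro.from_euler("xyz",s["eef_rot"],degrees=True).as_matrix();T[:3,3]=s["tcp_pos"]
        self.T=T@c["T_tool_cam"];self.Ti=np.linalg.inv(self.T)
    def proj(self,X):
        p=(self.Ti@np.append(X,1))[:3];h=np.hypot(p[0],p[1]);t=np.arctan2(h,p[2]);c=self.c
        return np.array([c["cx"]+c["fx"]*t*p[0]/h,c["cy"]+c["fy"]*t*p[1]/h])
    def onz(self,u,v,z):
        c=self.c;a=np.array([(u-c["cx"])/c["fx"],(v-c["cy"])/c["fy"]]);t=np.linalg.norm(a)
        d=self.T[:3,:3]@np.append(a/t*np.sin(t),np.cos(t));o=self.T[:3,3];return o+d*(z-o[2])/d[2]
E
python3 -c "
from h import *
look('w1')
w=W('w1')
for L in [(.055,.025,.053),(.055,-.025,.053),(-.055,.025,.053),(-.055,-.025,.053),(.078,0,.142)]: print(L,w.proj(fx(*L)).round(1))"
```

```text
[0.5228 0.253  0.2197] [1.7998e+02 5.0000e-02 2.3590e+01] 1.65 [ 0.3 -0.2  0.4] 0.00037340764981621535
(0.055, 0.025, 0.053) [294.  151.2]
(0.055, -0.025, 0.053) [341.4 151.1]
(-0.055, 0.025, 0.053) [296.5 246.9]
(-0.055, -0.025, 0.053) [339.8 246.8]
(0.078, 0, 0.142) [316.8 135.8]
```

View pics/w1.png

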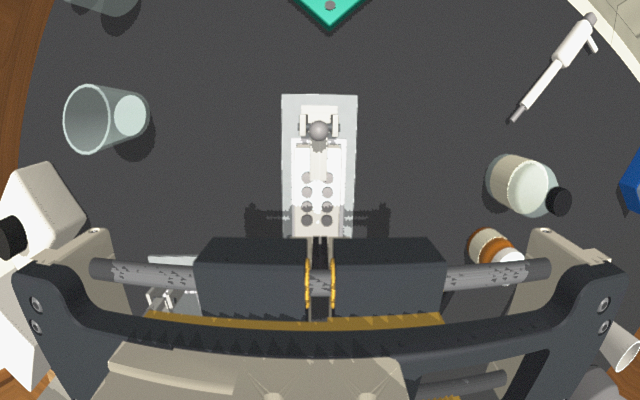

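The wrist view shows the clamp handle tip at (318,131), close to the predicted (317,136), and the rack between columns 292 and 346. I'll enlarge it to refine the pose.

```bash
python3 -c "
import cv2;i=cv2.imread('pics/w1.png')[85:245,260:380];cv2.imwrite('pics/w1c.png',cv2.resize(i,(450,600),interpolation=cv2.INTER_CUBIC))"
```

```text
(no output)
```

View pics/w1c.png

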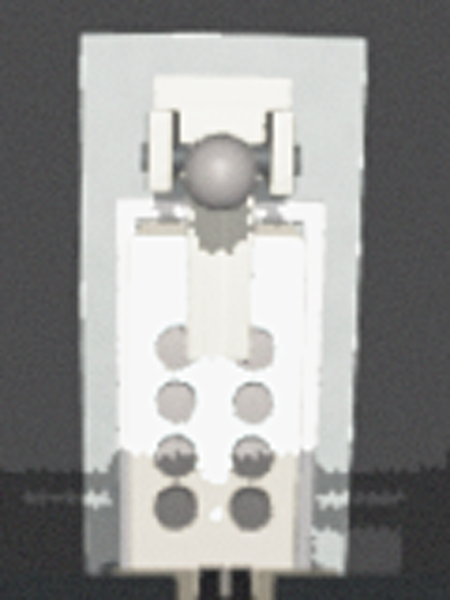

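```bash
python3 -c "
from h import *
w=W('w1');P=lambda x,y,z:w.onz(260+x/3.75,85+y/3.75,z)
c,s=np.cos(np.radians(FY)),np.sin(np.radians(FY))
def loc(q):
    d=q[:2]-FX;return np.round([c*d[0]+s*d[1],-s*d[0]+c*d[1]],4)
for n,x,y,z in [('rackFL',133,236,.053),('rackFR',306,236,.053),('rackNL',127,560,.053),('rackNR',298,560,.053),('plFL',81,35,.008),('plFR',367,38,.008),('plNL',86,560,.008),('plNR',345,570,.008),('tip',220,172,.134),('capfL',174,347,.06),('capfR',256,347,.06),('capnL',176,508,.06),('capnR',251,508,.06)]: print(n,loc(P(x,y,z)))
print(w.T[:3,3])
"
```

```text
rackFL [0.0585 0.0233]
rackFR [ 0.0583 -0.0252]
rackNL [-0.0392  0.0275]
rackNR [-0.0393 -0.0243]
plFL [0.118  0.0425]
plFR [ 0.1168 -0.0473]
plNL [-0.058   0.0459]
plNR [-0.062  -0.0438]
tip [ 0.0813 -0.0014]
capfL [0.028  0.0119]
capfR [ 0.0279 -0.011 ]
capnL [-0.0198  0.012 ]
capnR [-0.0199 -0.0098]
[0.59258587 0.28363262 0.37763361]
```

play_rows(rows=[{"slide":[0.094,-0.006,0.326],"delta_rot":[0,0,0.11],"fingers":-1},{"slide":[0.094,-0.006,0.326],"delta_rot":[0,0,0.11],"fingers":-1},{"slide":[0.113,0,0.013],"delta_rot":[0,0,0],"fingers":-1},{"slide":[0.113,0,-0.007],"delta_rot":[0,0,0],"fingers":-1},{"slide":[0.113,0,0.013],"delta_rot":[0,0,0],"fingers":-1},{"slide":[0.1,0,0.047],"delta_rot":[0,0,0],"fingers":-1},{"slide":[0.06,0,0.053],"delta_rot":[0,0,0],"fingers":-1},{"slide":[0.047,0,0.06],"delta_rot":[0,0,0],"fingers":-1}])

```text
time_s: 2.7
tcp_pos: [0.6231, 0.2999, 0.0952]
eef_rot: [-180.0, -0.0, 22.7]
contact_force: [-0.5, -0.5, 0.7]
gripper_width: 0.0007
gripper_force: 0.0
```

play_rows(rows=[{"slide":[0.03,0,0.053],"delta_rot":[0,0,0],"fingers":-1},{"slide":[0.03,0,0.053],"delta_rot":[0,0,0],"fingers":-1},{"slide":[0,0,0],"delta_rot":[0,0,0],"fingers":-1}])

```text
time_s: 3.08
tcp_pos: [0.6307, 0.3027, 0.0785]
eef_rot: [180.0, 0.1, 22.7]
contact_force: [-0.1, -0.1, -0.0]
gripper_width: 0.0003
gripper_force: 0.0
```

play_rows(rows=[{"slide":[0,0,-0.4],"delta_rot":[0,0,0],"fingers":-1},{"slide":[0,0,-0.4],"delta_rot":[0,0,0],"fingers":-1},{"slide":[-0.3,0.006,0],"delta_rot":[0,0,0],"fingers":1},{"slide":[-0.3,0.006,0],"delta_rot":[0,0,0],"fingers":1},{"slide":[-0.3,0.006,0],"delta_rot":[0,0,0],"fingers":1},{"slide":[0,0,0],"delta_rot":[0,0,0],"fingers":1}])

```text
time_s: 3.82
tcp_pos: [0.5052, 0.2472, 0.2009]
eef_rot: [-179.9, -0.1, 22.8]
contact_force: [0.5, 0.0, -0.9]
gripper_width: 0.0347
gripper_force: 0.0
```

```bash
python3 -c "
from h import *
import cv2
look('w2');w=W('w2')
i=cv2.imread('pics/w2.png')[70:270,220:420];cv2.imwrite('pics/w2c.png',cv2.resize(i,(600,600),interpolation=cv2.INTER_CUBIC))
F=np.array([.5067,.2482])
for L in [(.055,.025,.053),(.055,-.025,.053),(-.04,.025,.053),(-.04,-.025,.053),(.152,0,.049)]: print(L,(w.proj(fx(*L,F,22.6))-[220,70])*3)"
```

```text
[0.5052 0.2472 0.2009] [-1.7994e+02 -7.0000e-02  2.2750e+01] 3.825 [ 0.5  0.  -0.9] 0.03474088885995462
(0.055, 0.025, 0.053) [223.05865916 186.08224362]
(0.055, -0.025, 0.053) [375.50207584 186.39043546]
(-0.04, 0.025, 0.053) [227.68710724 459.18720084]
(-0.04, -0.025, 0.053) [369.78571512 459.49765609]
(0.152, 0, 0.049) [ 299.84998093 -100.89257562]
```

View pics/w2c.png

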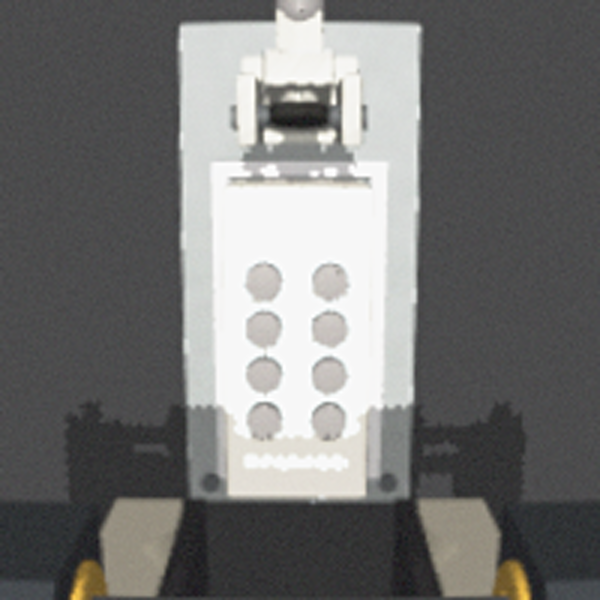

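The clamp is open, with its handle lying over +x at (300,10). The rack centre is at column 299 and its far edge at row 186, both matching the prediction. Next I descend and grip.

play_rows(rows=[{"slide":[0.01,0,0],"delta_rot":[0,0,0.03],"fingers":1},{"slide":[0,0,0],"delta_rot":[0,0,0],"fingers":1},{"slide":[0,0,0.25],"delta_rot":[0,0,0],"fingers":1},{"slide":[0,0,0.25],"delta_rot":[0,0,0],"fingers":1},{"slide":[0,0,0.25],"delta_rot":[0,0,0],"fingers":1},{"slide":[0,0,0.25],"delta_rot":[0,0,0],"fingers":1},{"slide":[0,0,0.19],"delta_rot":[0,0,0],"fingers":1},{"slide":[0,0,0],"delta_rot":[0,0,0],"fingers":1}])

```text
time_s: 4.88
tcp_pos: [0.508, 0.2478, 0.0185]
eef_rot: [179.9, 0.3, 22.5]
contact_force: [0.2, -0.7, -0.0]
gripper_width: 0.0877
gripper_force: 0.0
```

play_rows(rows=[{"slide":[0,0,0],"delta_rot":[0,0,0],"fingers":-1},{"slide":[0,0,0],"delta_rot":[0,0,0],"fingers":-1},{"slide":[0,0,0],"delta_rot":[0,0,0],"fingers":-1},{"slide":[0,0,0],"delta_rot":[0,0,0],"fingers":-1},{"slide":[0,0,0],"delta_rot":[0,0,0],"fingers":-1},{"slide":[0,0,0],"delta_rot":[0,0,0],"fingers":-1}], squeeze=35)

```text
time_s: 5.62
tcp_pos: [0.5091, 0.2493, 0.0216]
eef_rot: [-180.0, -0.0, 22.6]
contact_force: [-1.9, 0.2, 6.0]
gripper_width: 0.0499
gripper_force: 35.0
```

play_rows(rows=[{"slide":[0,0,-0.1],"delta_rot":[0,0,0],"fingers":-1},{"slide":[0,0,-0.2],"delta_rot":[0,0,0],"fingers":-1},{"slide":[0,0,-0.3],"delta_rot":[0,0,0],"fingers":-1},{"slide":[0,0,-0.3],"delta_rot":[0,0,0],"fingers":-1},{"slide":[0,0,-0.3],"delta_rot":[0,0,0],"fingers":-1},{"slide":[0,0,-0.3],"delta_rot":[0,0,0],"fingers":-1},{"slide":[0,0,0],"delta_rot":[0,0,0],"fingers":-1}])

```text
time_s: 6.5
tcp_pos: [0.5102, 0.2499, 0.2506]
eef_rot: [-179.9, -0.4, 22.6]
contact_force: [-0.5, 0.5, -4.3]
gripper_width: 0.0498
gripper_force: 35.0
```

```bash
python3 -c "
from h import *
from plant import r
s=r.get_state();print(s['tcp_pos'],s['eef_rot'],s['contact_force'],s['gripper_width'])
print(rows(s['tcp_pos'],s['eef_rot'][2],[.402,-.334,.25],11.3,.04))"
```

```text
[0.51023797 0.24986157 0.25064658] [-179.88360801   -0.39690873   22.59017642] [-0.54304519  0.48775886 -4.34264715] 0.049754928810200875
[-0.144, 0.221, 0.0] 0.16
[-0.141, 0.223, 0.0] 0.16
[-0.138, 0.225, 0.0] 0.16
[-0.136, 0.226, 0.0] 0.17
[-0.132, 0.228, 0.0] 0.16
[-0.13, 0.23, 0.0] 0.17
[-0.126, 0.232, 0.0] 0.16
[-0.123, 0.233, 0.001] 0.17
[-0.12, 0.235, 0.0] 0.16
[-0.117, 0.237, 0.001] 0.17
[-0.114, 0.238, 0.0] 0.16
[-0.111, 0.24, 0.001] 0.17
[-0.108, 0.241, 0.0] 0.16
[-0.105, 0.242, 0.001] 0.17
[-0.101, 0.244, 0.0] 0.16
(array([ 0.40204983, -0.33403707,  0.25004658]), np.float64(11.314367015278634))
```

play_rows(rows=[{"slide":[-0.144,0.221,0],"delta_rot":[0,0,0.16],"fingers":-1},{"slide":[-0.141,0.223,0],"delta_rot":[0,0,0.16],"fingers":-1},{"slide":[-0.138,0.225,0],"delta_rot":[0,0,0.16],"fingers":-1},{"slide":[-0.136,0.226,0],"delta_rot":[0,0,0.17],"fingers":-1},{"slide":[-0.132,0.228,0],"delta_rot":[0,0,0.16],"fingers":-1},{"slide":[-0.13,0.23,0],"delta_rot":[0,0,0.17],"fingers":-1},{"slide":[-0.126,0.232,0],"delta_rot":[0,0,0.16],"fingers":-1},{"slide":[-0.123,0.233,0.001],"delta_rot":[0,0,0.17],"fingers":-1}])

```text
time_s: 7.5
tcp_pos: [0.4497, -0.0635, 0.245]
eef_rot: [-180.0, 0.1, 16.5]
contact_force: [0.6, -0.3, -2.9]
gripper_width: 0.0497
gripper_force: 35.0
```

play_rows(rows=[{"slide":[-0.12,0.235,0],"delta_rot":[0,0,0.16],"fingers":-1},{"slide":[-0.117,0.237,0.001],"delta_rot":[0,0,0.17],"fingers":-1},{"slide":[-0.114,0.238,0],"delta_rot":[0,0,0.16],"fingers":-1},{"slide":[-0.111,0.24,0.001],"delta_rot":[0,0,0.17],"fingers":-1},{"slide":[-0.108,0.241,0],"delta_rot":[0,0,0.16],"fingers":-1},{"slide":[-0.105,0.242,0.001],"delta_rot":[0,0,0.17],"fingers":-1},{"slide":[-0.101,0.244,0],"delta_rot":[0,0,0.16],"fingers":-1},{"slide":[0,0,0],"delta_rot":[0,0,0],"fingers":-1}])

```text
time_s: 8.5
tcp_pos: [0.3989, -0.3363, 0.2439]
eef_rot: [-179.9, 0.1, 11.1]
contact_force: [-0.0, -0.0, -4.0]
gripper_width: 0.05
gripper_force: 35.0
```

```bash
python3 -c "
from h import *
look('w3')
import cv2;i=cv2.imread('pics/w3.png')[60:300,50:370];cv2.imwrite('pics/w3c.png',cv2.resize(i,(800,600),interpolation=cv2.INTER_CUBIC))"
```

```text
[ 0.3989 -0.3363  0.2439] [-1.7989e+02  1.5000e-01  1.1100e+01] 8.5 [-0. -0. -4.] 0.04999773303699422
```

View pics/w3c.png

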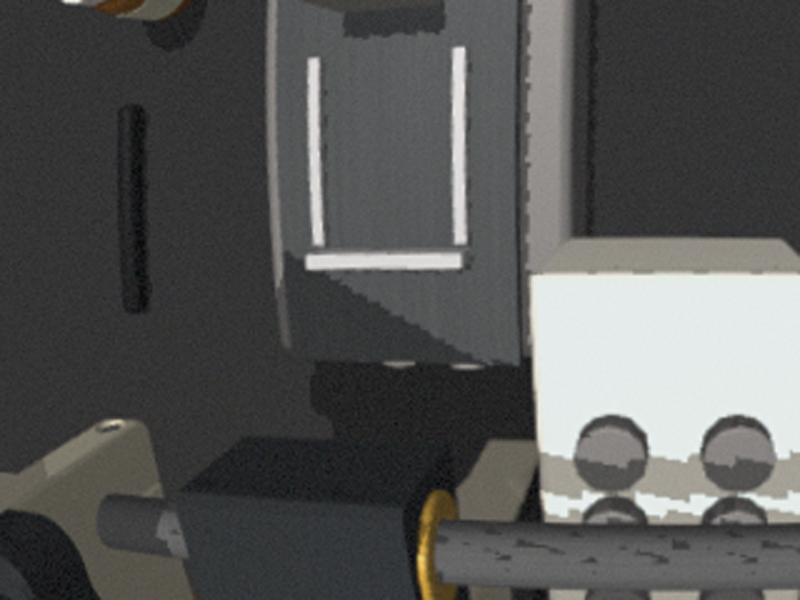

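```bash
python3 -c "
from h import *
from plant import r
w=W('w3');P=lambda x,y,z:w.onz(50+x/2.5,60+y/2.5,z)
R1,R2=P(452,50,.096),P(453,243,.096);L1,L2=P(320,60,.096),P(323,243,.096)
S1,S2=P(310,255,.104),P(458,252.5,.104);S3,S4=P(310,270,.104),P(458,268,.104)
d=lambda a,b:np.degrees(np.arctan2(*(a-b)[1::-1]))
print('yaw',d(R1,R2),d(L1,L2),d(S1,S2)-90,d(S3,S4)-90)
a=np.radians(np.mean([d(R1,R2),d(L1,L2)]));
for a in (np.radians(11.3),a):
  e=np.array([np.cos(a),np.sin(a)]);n=np.array([-e[1],e[0]])
  print(np.degrees(a),'lip R y',R1[:2]@n,R2[:2]@n,'L',L1[:2]@n,L2[:2]@n,'stop inner x',S1[:2]@e,S2[:2]@e,'outer',S3[:2]@e,S4[:2]@e)
  X=(S1[:2]@e+S2[:2]@e)/2+.055;Y=np.mean([q[:2]@n for q in(R1,R2,L1,L2)]);print('origin',X*e+Y*n)
# rack in hand, local to tool
t=np.array([.3989,-.3363]);y=np.radians(11.1);e=np.array([np.cos(y),np.sin(y)]);n=np.array([-e[1],e[0]])
z=.2439-.0136+.045
for x,yy in((540,272),(790,272),(532,300),(540,440)):
  q=P(x,yy,z)[:2]-t;print('rack',q@e,q@n)
"
```

```text
yaw 9.526994252195632 9.02860704138431 10.169723715576126 10.268220882436182
11.300000000000002 lip R y -0.3197270407895368 -0.3172896354463077 L -0.2609070066358415 -0.2578130517159039 stop inner x 0.3564187420499957 0.3551054968592645 outer 0.3500171107683769 0.34881288577967356
origin [ 0.45941489 -0.20284584]
9.27780064678997 lip R y -0.3041218500050124 -0.3044644776916146 L -0.24528416685279908 -0.24494464245128447 stop inner x 0.3651940631886759 0.3662303959514564 outer 0.358771621210794 0.35992757973063766
origin [ 0.45949672 -0.20328234]
rack 0.052964848840964404 0.02249382956628325
rack 0.052911802867044375 -0.0193026559570522
rack 0.04816461326410387 0.02407142121258447
rack 0.022571992871624848 0.024054469633098263
```

```bash
python3 -c "
from h import *
M=np.array([.4595,-.2031])
print(rows([.3989,-.3363,.2439],11.1,fx(-.018,0,.2,M,9.7),9.7,.03))
"
```

```text
[0.089, -0.159, 0.059] 0.06
[0.089, -0.16, 0.058] 0.06
[0.088, -0.16, 0.059] 0.06
[0.087, -0.161, 0.058] 0.06
[0.087, -0.161, 0.059] 0.07
(array([ 0.44178747, -0.20609503,  0.19995   ]), np.float64(9.67906466807556))
```

play_rows(rows=[{"slide":[0.089,-0.159,0.059],"delta_rot":[0,0,0.06],"fingers":-1},{"slide":[0.089,-0.16,0.058],"delta_rot":[0,0,0.06],"fingers":-1},{"slide":[0.088,-0.16,0.059],"delta_rot":[0,0,0.06],"fingers":-1},{"slide":[0.087,-0.161,0.058],"delta_rot":[0,0,0.06],"fingers":-1},{"slide":[0.087,-0.161,0.059],"delta_rot":[0,0,0.07],"fingers":-1},{"slide":[0,0,0],"delta_rot":[0,0,0],"fingers":-1},{"slide":[0,0,0],"delta_rot":[0,0,0],"fingers":-1}])

```text
time_s: 9.43
tcp_pos: [0.4428, -0.204, 0.2015]
eef_rot: [-180.0, 0.0, 10.0]
contact_force: [1.2, 0.0, -3.7]
gripper_width: 0.0499
gripper_force: 35.0
```

```bash
python3 -c "
from h import *
look('w4');M=np.array([.4595,-.2031])
w=W('w4')
for L in [(.047,.023,.134),(.047,-.023,.134),(.055,.023,.134),(.055,-.023,.134)]: print((w.proj(fx(*L,M,9.7))-[220,80])*4)
import cv2;i=cv2.imread('pics/w4.png')[80:220,220:420];cv2.imwrite('pics/w4c.png',cv2.resize(i,(800,560),interpolation=cv2.INTER_CUBIC))"
```

```text
[ 0.4428 -0.204   0.2015] [-1.7999e+02  2.0000e-02  9.9600e+00] 9.425 [ 1.2  0.  -3.7] 0.04992009475802796
[284.62950952 197.33897068]
[538.40011542 198.7098344 ]
[284.31204063 153.56259659]
[539.16695238 155.00587606]
```

View pics/w4c.png

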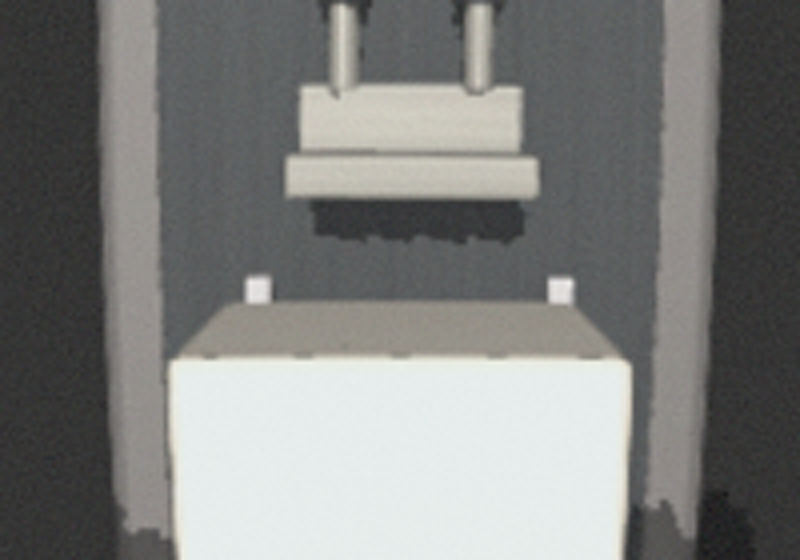

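The gate's top edge (columns 287–539, row 197) matches the prediction to within about 1 mm, and the rack end is clear of it. I'll lower to 22 mm above the platform.

play_rows(rows=[{"slide":[-0.005,0.007,0.17],"delta_rot":[0,0,0.03],"fingers":-1},{"slide":[-0.005,0.006,0.17],"delta_rot":[0,0,0.03],"fingers":-1},{"slide":[0,0,0.166],"delta_rot":[0,0,0],"fingers":-1},{"slide":[0,0,0],"delta_rot":[0,0,0],"fingers":-1},{"slide":[0,0,0],"delta_rot":[0,0,0],"fingers":-1}])

```text
time_s: 10.1
tcp_pos: [0.4424, -0.2071, 0.1266]
eef_rot: [180.0, -0.1, 9.6]
contact_force: [1.2, 0.8, -2.7]
gripper_width: 0.05
gripper_force: 35.0
```

play_rows(rows=[{"slide":[0.034,-0.003,0],"delta_rot":[0,0,0],"fingers":-1},{"slide":[0.034,-0.004,0],"delta_rot":[0,0,0],"fingers":-1},{"slide":[0.034,0,0],"delta_rot":[0,0,0],"fingers":-1},{"slide":[0.034,0,0],"delta_rot":[0,0,0],"fingers":-1},{"slide":[0.034,0,0],"delta_rot":[0,0,0],"fingers":-1},{"slide":[0,0,0],"delta_rot":[0,0,0],"fingers":-1},{"slide":[0,0,0],"delta_rot":[0,0,0],"fingers":-1}])

```text
time_s: 10.98
tcp_pos: [0.4652, -0.2014, 0.1251]
eef_rot: [-180.0, 0.2, 9.6]
contact_force: [-6.2, -1.7, -1.1]
gripper_width: 0.0497
gripper_force: 35.0
```

play_rows(rows=[{"slide":[0.01,0,0],"delta_rot":[0,0,0],"fingers":-1},{"slide":[0,0,0.033],"delta_rot":[0,0,0],"fingers":-1},{"slide":[0,0,0.033],"delta_rot":[0,0,0],"fingers":-1},{"slide":[0,0,0.033],"delta_rot":[0,0,0],"fingers":-1},{"slide":[0,0,0.03],"delta_rot":[0,0,0],"fingers":-1},{"slide":[0,0,0],"delta_rot":[0,0,0],"fingers":-1},{"slide":[0,0,0],"delta_rot":[0,0,0],"fingers":-1}])

```text
time_s: 11.85
tcp_pos: [0.466, -0.2012, 0.1053]
eef_rot: [-179.9, 0.3, 9.6]
contact_force: [-6.4, -2.1, -3.5]
gripper_width: 0.0499
gripper_force: 35.0
```

No contact from below yet, so I'll inch down.

play_rows(rows=[{"slide":[0,0,0.01],"delta_rot":[0,0,0],"fingers":-1},{"slide":[0,0,0],"delta_rot":[0,0,0],"fingers":-1},{"slide":[0,0,0],"delta_rot":[0,0,0],"fingers":-1}])

```text
time_s: 12.22
tcp_pos: [0.4663, -0.2012, 0.1041]
eef_rot: [-179.9, 0.2, 9.6]
contact_force: [-5.9, -0.8, -2.3]
gripper_width: 0.0501
gripper_force: 35.0
```

play_rows(rows=[{"slide":[0,0,0.007],"delta_rot":[0,0,0],"fingers":-1},{"slide":[0,0,0],"delta_rot":[0,0,0],"fingers":-1},{"slide":[0,0,0],"delta_rot":[0,0,0],"fingers":-1}])

```text
time_s: 12.6
tcp_pos: [0.4665, -0.2012, 0.1037]
eef_rot: [-180.0, 0.2, 9.6]
contact_force: [-7.7, -0.3, 4.6]
gripper_width: 0.0499
gripper_force: 35.0
```

play_rows(rows=[{"slide":[0,0,0],"delta_rot":[0,0,0],"fingers":0.4},{"slide":[0,0,0],"delta_rot":[0,0,0],"fingers":0.6},{"slide":[0,0,0],"delta_rot":[0,0,0],"fingers":0.8},{"slide":[0,0,0],"delta_rot":[0,0,0],"fingers":1},{"slide":[0,0,0],"delta_rot":[0,0,0],"fingers":1},{"slide":[0,0,0],"delta_rot":[0,0,0],"fingers":1}])

```text
time_s: 13.35
tcp_pos: [0.4683, -0.2012, 0.1037]
eef_rot: [-180.0, 0.0, 9.6]
contact_force: [1.0, 0.2, -0.8]
gripper_width: 0.0874
gripper_force: 0.0
```

play_rows(rows=[{"slide":[0,0,-0.1],"delta_rot":[0,0,0],"fingers":1},{"slide":[0,0,-0.3],"delta_rot":[0,0,0],"fingers":1},{"slide":[0,0,-0.3],"delta_rot":[0,0,0],"fingers":1},{"slide":[-0.2,0,-0.2],"delta_rot":[0,0,0],"fingers":1},{"slide":[-0.2,0,-0.1],"delta_rot":[0,0,0],"fingers":1},{"slide":[0,0,0],"delta_rot":[0,0,0],"fingers":1},{"slide":[0,0,0],"delta_rot":[0,0,0],"fingers":1}])

```text
time_s: 14.22
tcp_pos: [0.4093, -0.2112, 0.2543]
eef_rot: [180.0, -0.1, 9.6]
contact_force: [-0.3, 0.4, -0.2]
gripper_width: 0.0877
gripper_force: 0.0
```

```bash
python3 -c "
from h import *
import cv2
from plant import r
look('w5');M=np.array([.4595,-.2031]);w=W('w5')
for L in [(.055,.025,.135),(.055,-.025,.135),(-.055,.025,.135),(-.055,-.025,.135),(-.055,0,.104)]: print(L,w.proj(fx(*L,M,9.7)).round(1))
a=cv2.imread('pics/w5.png')[80:280,240:400]
t=[cv2.resize(a,(480,600),interpolation=cv2.INTER_CUBIC)]
v=[]
for n,x,y in(('scene',206,218),('side',300,105)):
    i=r.capture(n)['image'];v.append(cv2.resize(i[y:y+120,x:x+128],(320,300),interpolation=cv2.INTER_CUBIC))
cv2.imwrite('pics/end.png',np.hstack([t[0],np.vstack(v)]))"
```

```text
[ 0.4093 -0.2112  0.2543] [ 1.7998e+02 -7.0000e-02  9.6000e+00] 14.225 [-0.3  0.4 -0.2] 0.08771267521255148
(0.055, 0.025, 0.135) [291.6  79.7]
(0.055, -0.025, 0.135) [348.4  79.6]
(-0.055, 0.025, 0.135) [293.5 199.7]
(-0.055, -0.025, 0.135) [347.  199.6]
(-0.055, 0, 0.104) [320.2 191.3]
```

View pics/end.png

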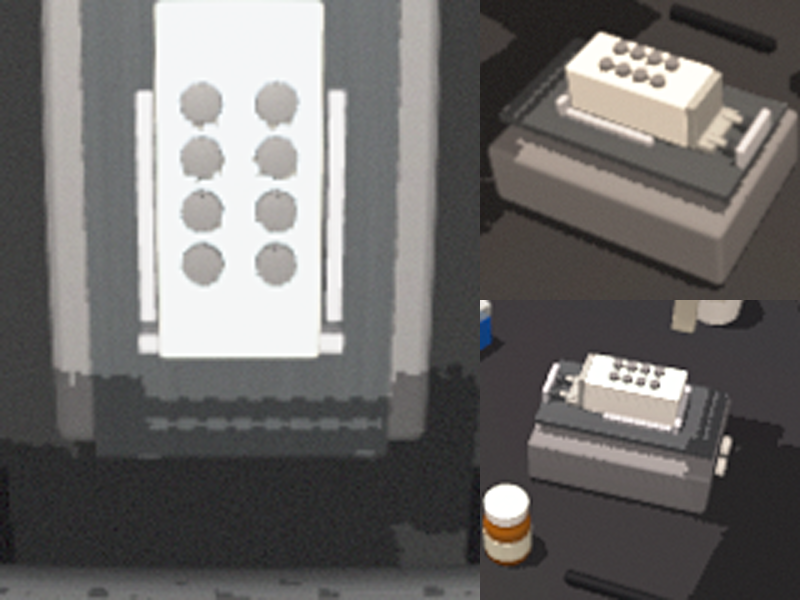

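The rack lies centred between the lips, with its stop-side edge at row 198 (predicted 200) and the gate behind it. The gripper is clear, so I'm handing in.

```bash
python3 -c "
from plant import r
print(r.close_job())"
```

```text
the job is handed in; nothing more can be done
None
```

I opened the clamp, lifted the rack out and set it on the mixer against the stop with the gate pressing on it. The job is handed in at about 14 s of the allowed 51 s, but no verdict came back; the last pictures show the rack within about 1 mm of the seat.

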